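# Fit the leak-test plug to a coolant quick coupling

### The job

Fit the test plug (the one with the tall round head) into the open coolant coupling on the converter's cold plate: first draw the coupling's sleeve fully back, towards the plate, until it stays back by itself when you let go, then push the plug home gently, without forcing it, until its shoulder sits on the coupling's mouth and the sleeve springs forward again, and let go. Leave the other plug where it stands and do not bump the capped port.

Things in the scene. Friction and masses are not known exactly. Their poses are not given: they have to be found in the camera images.
- port (a point): Top centre of the square grey block (70 x 70 x 10 mm, on the 30 mm thick cold plate) carrying the open coupling; z up, x, y along its edges. On it, centred, a foot disc (60 mm wide, 12 high), then the upright brass barrel with the sleeve round it. Float-mounted: the axis of barrel and sleeve is NOT here but 3 to 4 mm beside, direction unknown; find it by touch or sight. It does not give.
- mouth_nominal (a point): Point 62 mm above the port point, at the height of the coupling's mouth: the flat rim of the brass barrel (outer diameter 29 mm) with a straight bore of 20 mm, sharp-edged. The true axis is 3 to 4 mm beside this point, as said for the port. With the sleeve forward, latch hooks block the bore about 8 mm below the mouth.
- flange_nominal (a point): Point 34 mm above the port point, at the height of the upper face of the steel sleeve's flange (56 mm diameter, 8 mm thick) with the sleeve forward; one can press it down or grip above it. Above it the sleeve is a ribbed cylinder of 42 mm diameter, 24 mm high. Same 3 to 4 mm offset of the axis. To the touch the radius may be up to 2 mm less, alike on opposite sides.
- sleeve (a joint): How far the sleeve is drawn back (m): 0 forward (up, as found); it slides straight down to a stop at 0.011. Spring 6 N at 0, 10 N at the stop. From 0.0085 on, two dark hooks come out over its top edge and it stays at about 0.008 when let go; before that it springs back. In a latched coupling the plug's nose trips the hooks in its last 3 mm (about 10 N); the sleeve springs forward.
- plug_head (a point): Centre of the head of the steel test plug standing upright in the stand; z up along its axis. Head: cylinder of 32 mm diameter, 44 mm high (22 mm below to 22 above this point), to be grasped; its flat underside is the shoulder. Below it a grooved nose, 18 mm diameter, 31 mm long (tip 53 mm below this point), chamfer 1 mm. About 0.25 kg. Home in the coupling, this point is 84 mm above the port point.
- stand_top (a point): Top centre of the plug stand, a fixed grey block 80 x 180 mm, 45 mm high (x, y along its edges, y the long way), with two holes 100 mm apart, 50 mm either way along y. The plugs' shoulders rest on its top, their noses hang 31 mm deep in the holes with 1.5 mm clearance all round.
- blank_top (a point): Top of the other plug in the stand, a blanking plug with a wide flat head (46 mm diameter, 12 mm thick, a small button on it, top 18 mm above the stand). Not to be used.
- capped_top (a point): Top centre of the capped port on its own block on the cold plate: a closed fixed steel cap of 34 mm diameter, its top 52 mm higher than the port point and 130 mm away from it along the plate's y, on either side. About 105 mm from the coupling in the plate's +x stand black capacitors, their bus bars 50 mm higher than the port point.
Mind the look-alikes: they are no part of the job. Leave any turquoise or yellow look-alike of the part that bears plug_head alone.

How it is judged:
On the way, in this order (a step that is already met when the one before it is completed fails the run):
1. the sleeve is drawn back and stays back with the fingers off it, the plug not yet in (value of joint sleeve above 0.0065 m and contact force between the fingers and anything else below 0.5 N and distance between plug_head and port above 0.125 m), for 0.2 s.
2. the plug is home and the sleeve has sprung forward (value of joint sleeve below 0.002 m and z of plug_head in the frame of port below 0.087 m and horizontal distance between plug_head and port below 0.008 m), for 0.2 s.
At the end, for the whole second after the job is handed in: The test plug stands upright (within 0.1 rad) in the open coupling with its shoulder on the mouth (within 3 mm), the sleeve is forward again (within 2 mm), and the plug is released (all of step 2 and z of plug_head in the frame of port above 0.08 m and angle between plug_head's own z axis and vertical below 0.1 rad); the robot touches nothing.
It fails at once if the plug is forced against the coupling with more than 40 N (contact force between plug and coupler above 40 N).
It fails at once if the blanking plug is moved by more than 15 mm (distance of blank_top from where it was at the start of the episode above 0.015 m).
It fails at once if the capped port is pushed with more than 10 N (contact force between any of the arm, the fingers and capped above 10 N).
It also fails if it takes over 72 s, if anything falls off the work surface, if the arm or the gripper's body presses on something with over 40 N, if the wrist force passes 120 N, or if a joint passes its speed limit or range.

### The arm

A 7-joint arm with a two-finger parallel gripper is mounted at the origin on the work surface. World frame = base frame: x ahead of the robot, y to its left, z up, the work surface at z = 0. Lengths are in m, angles in rad, forces in N, time in s.
With the tool pointing down it reaches from about 0.35 to 0.9 m from the base axis. Payload 8.1 kg.
Tool frame: the origin (TCP) lies on the centre line of the jaws, within the pads' length; the fingertips stand arm.tip_extent ahead of it and the grasp point (between the pads) lies 3 mm ahead of it (arm.tip_extent is the distance from the TCP to the fingertips, in m); y points along the fingers, z is the direction in which the jaws open and shut, and the axes are right-handed (so a half turn about y gives the same grasp; the last joint's range is limited). The gripper opens to 92 mm and grips with 3 to 60 N. Pads are 19 mm wide; open, the fingers measure 130 mm over their backs; the gripper's body (75 mm by 190 mm) begins 47 mm behind the grasp point.
Start: joints at [1.007, 0.434, 0.025, 1.573, -0.012, 1.134, -0.075], TCP at [0.278, -0.56, 0.249] pointing down, gripper open.
Joint ranges: [-2.62, 2.62], [-0.44, 2.09], [-1.27, 1.32], [0.08, 2.57], [-1.32, 4.46], [0.12, 2], [-2.74, 2.74]. Speed limits (rad/s): [2.22, 2.22, 3.01, 3.01, 3.14, 3.14, 3.14].

### API

Orientations are given as a rotation vector (axis times angle).
In Python, from cell import observe, get_image, sign_off, boxes_of, place_of, arm gives the robot as it stands.
- The arm moves only by the tool arm_command, never from a script. Its argument "plan" is a list of rows, each a list of 2 entries, a list of its own where there are three numbers: the shift along the tool's x, y, z in m, then the turn, a rotation vector about the tool's x, y, z in degrees. In form: [[[tx, ty, tz], [ax, ay, az]], ...]. A call has 1 to 5 rows; each row is the pose to reach, as a shift and turn from the pose commanded when the call began, along the tool's axes at that moment; what a row does not reach only later rows make up. A row lasts 1/10 s, in which the tool goes at most 50 mm and 8.59 degrees, less where a joint would pass 70% of its speed; a pose out of reach is approached as far as the arm can. A call with a gripper value outside its range is refused whole. "fingers" is the closure, from -1 (fully open) to 1 (shut), set as the call begins (left out, the last holds). The fingers move at their own pace and stop on an object; "squeeze" is the grip in N (left out, the last holds). Time passes only in rows, so rows that repeat a pose let the fingers close. It gives the time, the measured TCP pose, the force and the opening at its end, in the units of the state.
- observe(): the state, without advancing time (a new reading comes with each control period).
- get_image(name): name is "side" or "top" or "wrist"; returns a dict with "color" (384x512x3 uint8, red, green, blue), "camera_matrix" (3x3 intrinsics, pixels), "world_to_cam" (4x4, takes a point from world to camera coordinates); the wrist camera has in their place "mount" (4x4, takes a point from camera to tool coordinates, whose origin is the TCP and whose axes are the tool frame's). Camera axes: x right, y up, looking along -z (the intrinsics and any distortion apply to the point x, -y, -z); pixel columns grow to the right and rows downward; lengths in m; the calibration is good to about 2 mm. A picture is of the moment at which its call begins: read the wrist's pose just before it. There is no depth.
- sign_off(): hands the job in, once; it reports no verdict.
Trained networks look in a picture, given as the dict that the camera call returned (one of the last four; its "shot" number tells which), for a name from the list of things; names that differ only in an ending like _2 or _b are one class to them, and where a whole thing is asked for, a point or a joint stands for the part that bears it (a point fixed in the world has none). Each returns a list of dicts, best first, with "confidence" (0 to 1); they miss things now and then, are a little off and sometimes report something else, mostly with a low value. They report only what shows in the picture. A call takes as long as a camera call. They do not tell look-alikes from the thing itself.
- boxes_of(picture, thing): "point" ([column, row] in pixels, amid what is visible of it).
- place_of(picture, thing): "point" ([column, row] in pixels: a listed point, or the origin of a listed thing).
The state is a dict: "clock": time; "joints": joint angles; "dq": joint speeds; "joint_efforts": joint torques, N m; "position": TCP position; "ee_rot": TCP orientation; "force": force on the tool from outside, world axes, zero at the start; "ft_torque": the same for the moment, N m; "width": opening from 0.0 (shut) to 1.0 (fully open).
Only numpy, scipy, OpenCV 4.12 (cv2) and the standard library are available. Lean on these libraries where they do the work, as an engineer would, in place of code of your own. Each camera call takes 0.05 s, during which the arm holds its last target.

## Working session

There is one attempt and no reset: what is moved stays moved. The work goes in short steps, Python scripts to look and compute and a tool call to move; the robot and the scene stay as the last step left them, time stands still between calls to the robot, and variables do not carry over. Pictures are saved under pics/ and viewed, and the job is handed in when it is done.

Besides the shell and the picture viewer there is one more tool, called after "Call:" as name(argument=value, ...) on one line, values as JSON. arm_command: Moves the arm, as the interface text tells. Its arguments: {"type":"object","properties":{"plan":{"type":"array","items":{"type":"array"}},"fingers":{"type":"number"},"squeeze":{"type":"number"}},"required":["plan"]}

```bash
ls; mkdir -p pics; cat > h.py <<'E'
import numpy as np, cv2
from scipy.spatial.transform import Rotation as R
from cell import observe, get_image, sign_off, boxes_of, place_of, arm
def save(p,name,crop=None,s=1):
    im=p["color"][:,:,::-1]
    if crop: im=im[crop[1]:crop[3],crop[0]:crop[2]]
    if s!=1: im=cv2.resize(im,None,fx=s,fy=s,interpolation=cv2.INTER_CUBIC)
    cv2.imwrite("pics/"+name,im)
def w2c(p,st=None):
    if "world_to_cam" in p: return np.array(p["world_to_cam"])
    T=np.eye(4);T[:3,:3]=R.from_rotvec(st["ee_rot"]).as_matrix();T[:3,3]=st["position"]
    return np.linalg.inv(T@np.array(p["mount"]))
def proj(p,X,st=None):
    M=w2c(p,st);c=M[:3,:3]@np.array(X)+M[:3,3]
    c=np.array([c[0],-c[1],-c[2]]);u=np.array(p["camera_matrix"])@c
    return u[:2]/u[2]
def ray(p,uv,st=None):
    M=w2c(p,st);d=np.linalg.inv(np.array(p["camera_matrix"]))@np.array([uv[0],uv[1],1.])
    d=np.array([d[0],-d[1],-d[2]]);Rm=M[:3,:3]
    d=Rm.T@d;o=-Rm.T@M[:3,3]
    return o,d/np.linalg.norm(d)
def atz(p,uv,z,st=None):
    o,d=ray(p,uv,st);return o+d*(z-o[2])/d[2]
def tri(rs):
    A=np.zeros((3,3));b=np.zeros(3)
    for o,d in rs:
        P=np.eye(3)-np.outer(d,d);A+=P;b+=P@o
    x=np.linalg.solve(A,b);return x,[np.linalg.norm((np.eye(3)-np.outer(d,d))@(x-o)) for o,d in rs]
E
python3 - <<'E'
from h import *
np.set_printoptions(precision=4,suppress=True)
s=observe();print(s)
print(arm, getattr(arm,'tip_extent',None))
for n in ["side","top"]:
    p=get_image(n);save(p,n+"0.png");print(p.keys(),p["camera_matrix"],p["world_to_cam"])
    for t in ["port","mouth_nominal","flange_nominal","plug_head","stand_top","blank_top","capped_top"]:
        print(n,t,[(np.round(q["point"],1),round(q["confidence"],2)) for q in place_of(p,t)][:4])
E
```

```text
pics
{'clock': 0.0, 'joints': array([ 1.0074,  0.4352,  0.025 ,  1.5741, -0.0116,  1.134 , -0.0751]), 'dq': array([-0.    , -0.0003,  0.0014, -0.0002, -0.0001, -0.0014, -0.0001]), 'joint_efforts': array([  0.001 , -66.7831,   0.9858, -31.4451,  -0.0604,   0.0431,
         0.0001]), 'position': array([ 0.2777, -0.5594,  0.248 ]), 'ee_rot': array([-0.4615,  1.9669, -1.9639]), 'force': array([ 0.7147,  0.6352, -0.0201]), 'ft_torque': array([ 0.0084, -0.003 , -0.0111]), 'width': 0.9977586472719344}
<Robot object at 0x7f4d36d5fe00> 0.022
dict_keys(['color', 'camera_matrix', 'world_to_cam', 'shot']) [[457.2588   0.     253.8681]
 [  0.     457.2588 191.4595]
 [  0.       0.       1.    ]] [[-0.9822 -0.1879 -0.0033  0.5184]
 [ 0.1475 -0.7818  0.6058 -0.1184]
 [-0.1164  0.5945  0.7956 -0.9789]
 [ 0.      0.      0.      1.    ]]
side port []
side mouth_nominal []
side flange_nominal [(array([263.8, 231.6]), 0.89)]
side plug_head [(array([260.7, 164. ]), 0.88), (array([241.9, 129.7]), 0.72), (array([279.6, 131.6]), 0.67)]
side stand_top [(array([290. , 126.7]), 0.72)]
side blank_top [(array([292. , 106.2]), 0.72)]
side capped_top [(array([244.5, 283.3]), 0.86)]
dict_keys(['color', 'camera_matrix', 'world_to_cam', 'shot']) [[423.996    0.     257.9888]
 [  0.     423.996  193.1009]
 [  0.       0.       1.    ]] [[-0.0188 -0.9998 -0.0043  0.0119]
 [ 0.9976 -0.0191  0.0671 -0.538 ]
 [-0.0672 -0.003   0.9977 -0.8453]
 [ 0.      0.      0.      1.    ]]
top port [(array([208.2, 223.3]), 0.61)]
top mouth_nominal [(array([206.6, 220.9]), 0.88), (array([208. , 223.2]), 0.74), (array([381.3, 213.8]), 0.3)]
top flange_nominal []
top plug_head [(array([307.1, 197.8]), 0.76), (array([361.2, 162.9]), 0.66), (array([358.4, 209.1]), 0.57)]
top stand_top [(array([379.7, 214.6]), 0.68)]
top blank_top [(array([408.8, 220.9]), 0.65)]
top capped_top [(array([135.6, 209.5]), 0.89)]
```

View pics/side0.png

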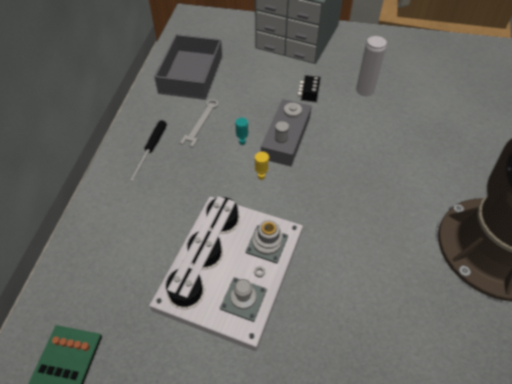

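View pics/top0.png

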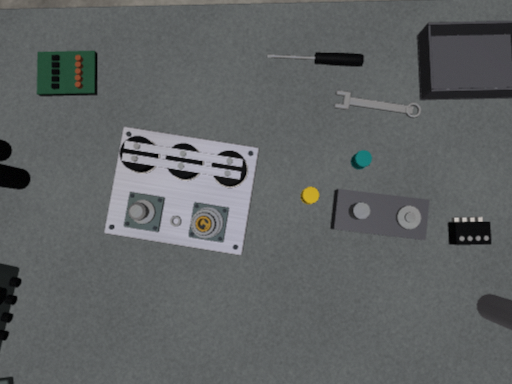

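The steel plug in the stand is at top (361,210) and side (282,131). It could be confused with:
- the turquoise look-alike, top (362,159) and side (242,130)
- the yellow look-alike, top (311,196) and side (262,164)
- the blank with the wide head, top (408,217) and side (292,107)

The coupling is at top (207,222) and the capped port at (140,211). Next I'll check close crops.

```bash
python3 - <<'E'
from h import *
a=cv2.imread("pics/top0.png");b=cv2.imread("pics/side0.png")
c=[a[180:245,325:435],a[175:260,175:260],b[90:170,240:320],b[190:275,225:310]]
c=[cv2.resize(x,(400,300),interpolation=cv2.INTER_CUBIC) if False else cv2.copyMakeBorder(cv2.resize(x,None,fx=min(400/x.shape[1],300/x.shape[0]),fy=min(400/x.shape[1],300/x.shape[0]),interpolation=cv2.INTER_CUBIC),0,0,0,0,0) for x in c]
M=np.zeros((600,800,3),np.uint8)
for i,x in enumerate(c):
    M[(i//2)*300:(i//2)*300+x.shape[0],(i%2)*400:(i%2)*400+x.shape[1]]=x
cv2.imwrite("pics/crop0.png",M)
t=get_image("top");s=get_image("side")
np.set_printoptions(precision=4,suppress=True)
print("mouth top",atz(t,(206.6,220.9),.102),"port",atz(t,(208.2,223.3),.04))
print("plug",atz(t,(358.4,209.1),.067),atz(s,(279.6,131.6),.067))
print("stand",atz(t,(379.7,214.6),.045),"blank",atz(t,(408.8,220.9),.063),atz(s,(292,106.2),.063))
print("flange side",atz(s,(263.8,231.6),.074),"cap",atz(t,(135.6,209.5),.092),atz(s,(244.5,283.3),.092))
print(R.from_rotvec(observe()["ee_rot"]).as_matrix())
E
```

```text
mouth top [0.4832 0.0964 0.102 ] port [0.4787 0.1011 0.04  ]
plug [ 0.5004 -0.1901  0.067 ] [ 0.5008 -0.1886  0.067 ]
stand [ 0.4894 -0.2366  0.045 ] blank [ 0.4761 -0.2868  0.063 ] [ 0.4843 -0.2869  0.063 ]
flange side [0.488  0.1009 0.074 ] cap [0.5069 0.2295 0.092 ] [0.5013 0.2273 0.092 ]
[[-0.8957  0.      0.4446]
 [-0.4446 -0.0001 -0.8957]
 [-0.     -1.      0.0001]]
```

View pics/crop0.png

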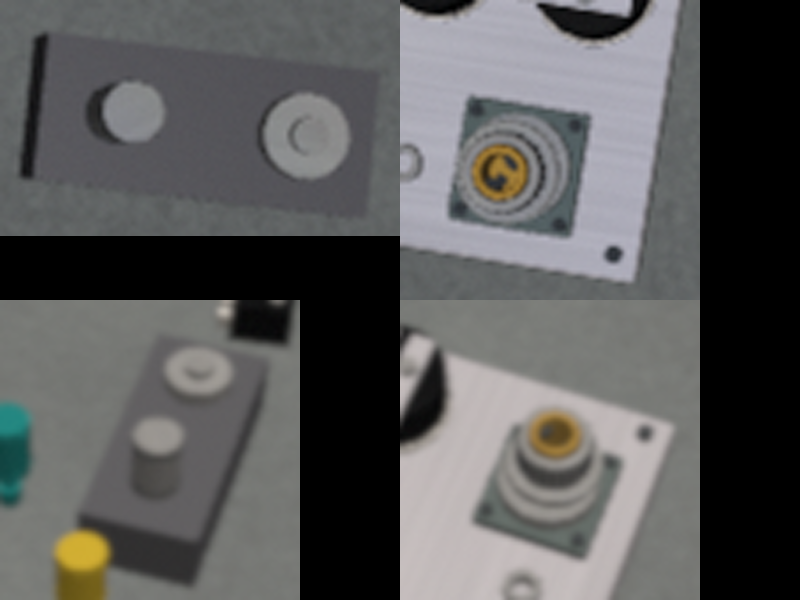

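```bash
cat >> h.py <<'E'
def go(xyz,yaw=None):
    s=observe();M=R.from_rotvec(s["ee_rot"]).as_matrix()
    d=M.T@(np.array(xyz)-s["position"])
    cy=np.degrees(np.arctan2(M[1,2],M[0,2]))
    if yaw is None: yaw=cy
    y=np.radians(yaw);T=np.array([[np.sin(y),0,np.cos(y)],[-np.cos(y),0,np.sin(y)],[0,-1,0]])
    r=R.from_matrix(M.T@T).as_rotvec(degrees=True)
    print("t",round(s["clock"],2),"pos",np.round(s["position"],4),"yaw",round(cy,2),"tilt",round(np.degrees(np.arccos(-M[2,1])),2),"w",round(s["width"],3),"F",np.round(s["force"],2))
    print("shift",np.round(d,4).tolist(),"turn",np.round(r,2).tolist())
E
python3 -c "
from h import *
go([.484,.098,.25],-8.6)"
```

```text
t 0.9 pos [ 0.2779 -0.5598  0.2488] yaw -63.6 tilt 0.0 w 0.999 F [0.07 0.58 0.97]
shift [-0.4771, -0.0013, -0.4976] turn [-0.0, -55.0, 0.0]
```

Call:
arm_command(plan=[[[-0.477,0,-0.498],[0,-55,0]],[[-0.477,0,-0.498],[0,-55,0]],[[-0.477,0,-0.498],[0,-55,0]],[[-0.477,0,-0.498],[0,-55,0]],[[-0.477,0,-0.498],[0,-55,0]]])

```text
clock: 1.4
position: [0.3528, -0.3193, 0.249]
ee_rot: [-1.02, 1.464, -1.466]
force: [2.1, 0.1, 0.1]
width: 0.998
```

```bash
python3 -c "
from h import *
go([.484,.098,.25],-8.6)"
```

```text
t 1.4 pos [ 0.3528 -0.3193  0.249 ] yaw -20.28 tilt 0.05 w 0.998 F [2.09 0.11 0.06]
shift [-0.4369, -0.0012, -0.0216] turn [-0.04, -11.68, 0.03]
```

Call:
arm_command(plan=[[[-0.437,0,-0.022],[0,-11.7,0]],[[-0.437,0,-0.022],[0,-11.7,0]],[[-0.437,0,-0.022],[0,-11.7,0]],[[-0.437,0,-0.022],[0,-11.7,0]],[[-0.437,0,-0.022],[0,-11.7,0]]])

```text
clock: 1.9
position: [0.429, -0.0813, 0.2491]
ee_rot: [-1.131, 1.322, -1.324]
force: [1.4, -1.2, 0.1]
width: 1.0
```

```bash
python3 -c "
from h import *
go([.484,.098,.25],-8.6)"
```

```text
t 1.9 pos [ 0.429  -0.0813  0.2491] yaw -8.96 tilt 0.07 w 1.0 F [ 1.42 -1.17  0.12]
shift [-0.1857, -0.0009, 0.0264] turn [-0.07, -0.36, 0.02]
```

Call:
arm_command(plan=[[[-0.186,0,0.026],[0,0,0]],[[-0.186,0,0.026],[0,0,0]],[[-0.186,0,0.026],[0,0,0]],[[-0.186,0,0.026],[0,0,0]],[[-0.186,0,0.026],[0,0,0]]])

```text
clock: 2.4
position: [0.484, 0.1027, 0.2492]
ee_rot: [-1.132, 1.318, -1.316]
force: [-0.2, -0.9, 0.5]
width: 1.003
```

```bash
python3 -c "
from h import *
go([.484,.098,.25],-8.6)
s=observe();p=get_image('wrist');save(p,'w1.png');print(p['mount'],p['camera_matrix'])
for t in ['mouth_nominal','flange_nominal','port','capped_top']:
  for q in place_of(p,t): print(t,np.round(q['point'],1),q['confidence'],atz(p,q['point'],{'m':.102,'f':.074,'p':.04,'c':.092}[t[0]],s))
"
```

```text
t 2.4 pos [0.484  0.1027 0.2492] yaw -8.51 tilt 0.22 w 1.003 F [-0.22 -0.93  0.48]
shift [0.0046, -0.0008, 0.0007] turn [-0.05, 0.09, -0.21]
[[-2.43619207e-04 -9.56026817e-01 -2.93279160e-01 -7.89511486e-02]
 [ 5.97732091e-04  2.93278977e-01 -9.56026717e-01 -1.36246080e-01]
 [ 9.99999792e-01 -4.08208837e-04  4.99999517e-04  3.09476394e-04]
 [ 0.00000000e+00  0.00000000e+00  0.00000000e+00  1.00000000e+00]] [[267.60281044   0.         253.6487938 ]
 [  0.         267.60281044 188.66695069]
 [  0.           0.           1.        ]]
mouth_nominal [252.4 181.4] 0.79 [0.48305009 0.10370457 0.102     ]
capped_top [256.   53.9] 0.81 [0.50573506 0.23048939 0.092     ]
```

View pics/w1.png

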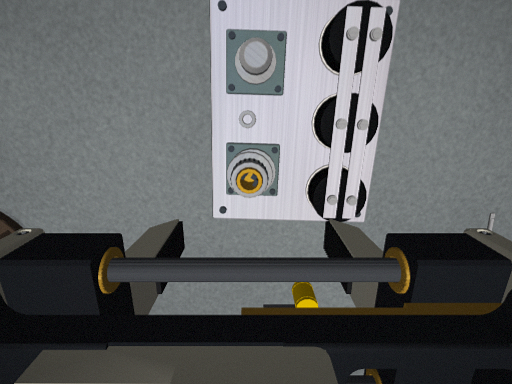

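Wrist view: capped port at (256,55), brass mouth at (250,180), block around (252,169). I'll measure the brass ring.

```bash
cat >> h.py <<'E'
def brass(p,z,st=None,near=None):
    im=p["color"];hsv=cv2.cvtColor(im,cv2.COLOR_RGB2HSV)
    m=((hsv[:,:,0]>10)&(hsv[:,:,0]<32)&(hsv[:,:,1]>90)&(hsv[:,:,2]>60)).astype(np.uint8)
    n,l,stt,c=cv2.connectedComponentsWithStats(cv2.morphologyEx(m,cv2.MORPH_CLOSE,np.ones((3,3),np.uint8)))
    out=[]
    for i in range(1,n):
        if stt[i,4]<60: continue
        cn,_=cv2.findContours((l==i).astype(np.uint8),cv2.RETR_EXTERNAL,cv2.CHAIN_APPROX_NONE)
        h=cv2.convexHull(cn[0])
        if len(h)<6: continue
        e=cv2.fitEllipse(cn[0])
        # contour mapped to plane, circle centre
        P=np.array([atz(p,(q[0][0],q[0][1]),z,st)[:2] for q in h])
        c2,r=cv2.minEnclosingCircle((P*1000).astype(np.float32))
        out.append((stt[i].tolist(),np.round(e[0],1),np.round(e[1],1),np.round(atz(p,e[0],z,st),4),np.round(c2,1),round(r,1)))
    return out
E
python3 -c "
from h import *
s=observe();p=get_image('wrist');go([.484,.098,.25],-8.6);save(p,'w2.png',(200,130,300,210),8)
for o in brass(p,.102,s): print(o)
t=get_image('top');d=get_image('side')
for q in (t,d):
  for o in brass(q,.102): print(o)
"
```

```text
t 2.7 pos [0.4832 0.095  0.2487] yaw -9.07 tilt 0.05 w 1.003 F [ 0.04 -0.28  0.39]
shift [-0.0031, -0.0013, 0.0003] turn [-0.0, -0.47, 0.05]
([236, 160, 26, 26, 484], array([248.7, 172.5]), array([25.5, 25.6]), array([0.4796, 0.1061, 0.102 ]), array([479.5, 105.9]), 14.7)
([98, 248, 13, 46, 226], array([110.7, 270.8]), array([22.8, 44.5]), array([0.293 , 0.0108, 0.102 ]), array([287.7,  11.2]), 33.1)
([385, 248, 26, 46, 556], array([397.3, 270.5]), array([23. , 43.8]), array([ 0.6387, -0.0435,  0.102 ]), array([638. , -44.3]), 34.3)
([242, 282, 248, 32, 2328], array([351.9, 300.8]), array([ 29.6, 253.8]), array([ 0.5818, -0.0795,  0.102 ]), array([597.4, -94. ]), 157.6)
([366, 369, 16, 15, 103], array([373.5, 375.8]), array([ 7.8, 18.3]), array([ 0.6055, -0.2116,  0.102 ]), array([ 606.9, -212.4]), 17.1)
([301, 186, 19, 19, 266], array([309.7, 195. ]), array([16.6, 18.6]), array([ 0.527 , -0.0934,  0.102 ]), array([526.3, -93.6]), 17.6)
([149, 0, 93, 39, 991], array([216.5,  29.1]), array([ 55.8, 136.6]), array([ 0.7346, -0.521 ,  0.102 ]), array([ 823.7, -588.6]), 154.4)
([340, 0, 13, 20, 191], array([345.8,   9.8]), array([ 9.8, 23.2]), array([ 0.3824, -0.6863,  0.102 ]), array([ 381.5, -689.5]), 55.9)
([379, 0, 133, 38, 4018], array([460. ,  15.7]), array([ 34.4, 173.3]), array([ 0.0541, -0.7161,  0.102 ]), array([  90.5, -735.7]), 216.1)
([254, 153, 16, 9, 110], array([261.3, 157.2]), array([ 7.2, 17. ]), array([ 0.5241, -0.0694,  0.102 ]), array([524. , -70.1]), 18.3)
([255, 164, 13, 16, 136], array([260.9, 170.7]), array([11.6, 15.1]), array([ 0.5182, -0.0315,  0.102 ]), array([521.9, -28.7]), 21.7)
([262, 222, 14, 13, 144], array([268.5, 227.8]), array([11.9, 13.5]), array([0.4779, 0.1081, 0.102 ]), array([477.6, 108. ]), 14.4)
([52, 337, 37, 14, 128], array([ 70.8, 343.2]), array([ 7.3, 46.5]), array([0.7599, 0.3909, 0.102 ]), array([761.2, 391.6]), 32.4)
```

View pics/w2.png

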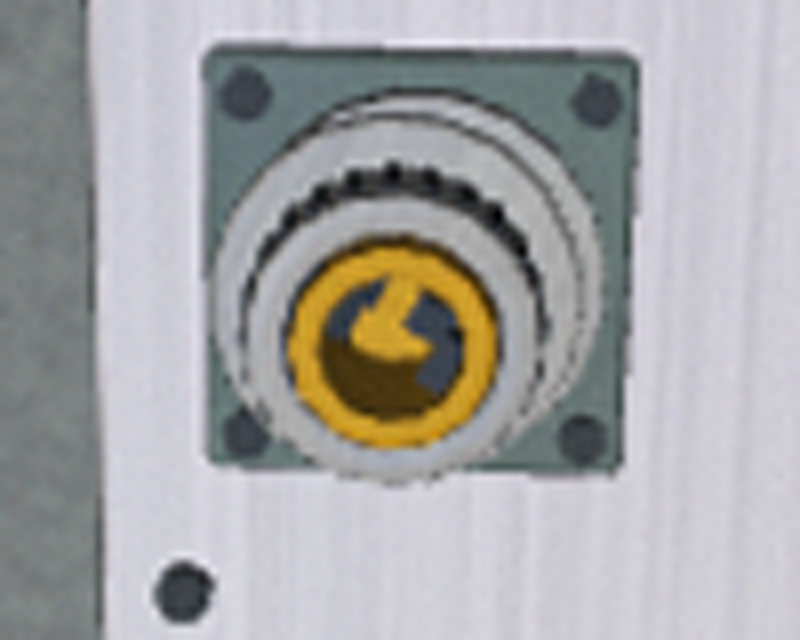

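```bash
python3 -c "
from h import *
s=observe();p=get_image('wrist');go([.479,.107,.25],-8.6)
print(brass(p,.102,s)[0])
s=observe();print(s['position']);
im=cv2.cvtColor(cv2.imread('pics/top0.png'),cv2.COLOR_BGR2HSV);print(im[215:232,198:216,:].reshape(-1,3)[::25])
"
```

```text
t 2.85 pos [0.4833 0.0956 0.2488] yaw -9.03 tilt 0.02 w 0.999 F [-0.32 -0.1   0.1 ]
shift [-0.0106, -0.0012, -0.006] turn [-0.01, -0.43, 0.02]
([236, 160, 26, 27, 486], array([248.6, 172.7]), array([25.4, 25.5]), array([0.4797, 0.1062, 0.102 ]), array([479.3, 105.9]), 14.8)
[0.48329623 0.09557597 0.24880139]
[[120   4 137]
 [ 18 126 115]
 [150   3  91]
 [ 19 168  76]
 [ 20 163 152]
 [110  21  73]
 [ 20 164 157]
 [ 18  42 103]
 [108  24  54]
 [ 20 171 149]
 [120  16  65]
 [ 19 168 155]
 [113   8 131]]
```

Call:
arm_command(plan=[[[-0.0105,0.04,-0.006],[0,-0.4,0]],[[-0.0105,0.08,-0.006],[0,-0.4,0]],[[-0.0105,0.11,-0.006],[0,-0.4,0]],[[-0.0105,0.13,-0.006],[0,-0.4,0]],[[-0.0105,0.144,-0.006],[0,-0.4,0]]])

```text
clock: 3.35
position: [0.4783, 0.1071, 0.1032]
ee_rot: [-1.136, 1.32, -1.318]
force: [0.3, 0.2, 0.9]
width: 0.998
```

Call:
arm_command(plan=[[[0,0,0],[0,0,0]],[[0,0,0],[0,0,0]],[[0,0,0],[0,0,0]]], fingers=0.0, squeeze=4)

```text
clock: 3.65
position: [0.4796, 0.1079, 0.1057]
ee_rot: [-1.134, 1.317, -1.319]
force: [0.8, 0.4, -0.2]
width: 0.789
```

```bash
python3 -c "
from h import *
go([.4796,.1064,.104],-8.6)
p=get_image('wrist');save(p,'w3.png')
p=get_image('side');save(p,'s3.png',(190,150,350,270),5)
"
```

```text
t 3.65 pos [0.4796 0.1079 0.1057] yaw -8.55 tilt 0.09 w 0.789 F [ 0.77  0.4  -0.17]
shift [0.0015, 0.0017, 0.0002] turn [-0.08, 0.05, -0.03]
```

View pics/w3.png

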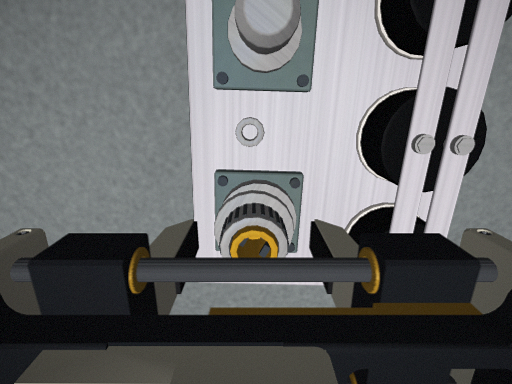

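View pics/s3.png

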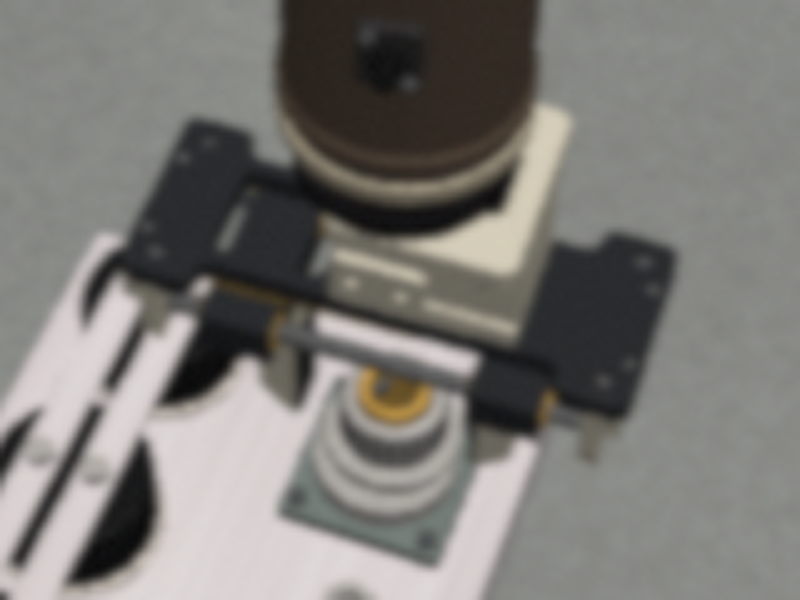

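Call:
arm_command(plan=[[[0,0,0],[0,0,0]],[[0,0,0],[0,0,0]],[[0,0,0],[0,0,0]],[[0,0,0],[0,0,0]],[[0,0,0],[0,0,0]]], fingers=0.3, squeeze=4)

```text
clock: 4.25
position: [0.4796, 0.1079, 0.105]
ee_rot: [-1.134, 1.317, -1.319]
force: [2.6, -1.7, 2.3]
width: 0.456
```

Call:
arm_command(plan=[[[0,0,0],[0,0,0]],[[0,0,0],[0,0,0]],[[0,0,0],[0,0,0]]])

```text
clock: 4.55
position: [0.4795, 0.1079, 0.105]
ee_rot: [-1.134, 1.317, -1.318]
force: [3.8, -1.1, 3.3]
width: 0.456
```

```bash
python3 -c "
from h import *
go([.4796,.1064,.104],-8.6)
M=R.from_rotvec(observe()['ee_rot']).as_matrix();print(M.T@observe()['force'],M.T@observe()['ft_torque'])
"
```

```text
t 4.55 pos [0.4795 0.1079 0.105 ] yaw -8.54 tilt 0.06 w 0.456 F [ 3.84 -1.12  3.25]
shift [0.0014, 0.001, 0.0003] turn [-0.05, 0.06, -0.01]
[ 0.53880778 -3.24819624  3.96460826] [ 0.86059847 -0.07391551 -0.2800562 ]
```

Call:
arm_command(plan=[[[0,0,0.001],[0,0,0]],[[0,0,0.001],[0,0,0]],[[0,0,0.001],[0,0,0]]])

```text
clock: 4.85
position: [0.4797, 0.1079, 0.1048]
ee_rot: [-1.136, 1.318, -1.318]
force: [0.7, -0.4, 6.3]
width: 0.455
```

```bash
cat > ft.py <<'E'
from h import *
import sys
s=observe()
go(s['position'])
M=R.from_rotvec(s['ee_rot']).as_matrix();print('Ftool',np.round(M.T@s['force'],2),'T',np.round(M.T@s['ft_torque'],2),'w mm',round(s['width']*92,2))
E
python3 ft.py
```

```text
t 4.85 pos [0.4797 0.1079 0.1048] yaw -8.52 tilt 0.03 w 0.455 F [ 0.74 -0.36  6.31]
shift [0.0, 0.0, 0.0] turn [0.03, 0.0, 0.01]
Ftool [ 0.25 -6.31  0.78] T [ 0.25 -0.03 -0.24] w mm 41.88
```

Call:
arm_command(plan=[[[0,-0.002,-0.0005],[0,0,0]],[[0,-0.002,-0.0005],[0,0,0]],[[0.0015,-0.002,-0.0005],[0,-8,0]],[[0.0015,-0.002,-0.0005],[0,-16,0]],[[0.0015,-0.002,-0.0005],[0,-24,0]]], fingers=-0.6)

```text
clock: 5.35
position: [0.4786, 0.1064, 0.1064]
ee_rot: [-1.328, 1.004, -1.003]
force: [0.1, -0.4, 0.7]
width: 0.789
```

```bash
python3 ft.py; python3 -c "
from h import *
go([.4796,.1064,.1055],81.5)"
```

```text
t 5.35 pos [0.4786 0.1064 0.1064] yaw 15.82 tilt 0.07 w 0.789 F [ 0.15 -0.41  0.67]
shift [0.0, 0.0, 0.0] turn [0.07, -0.0, -0.0]
Ftool [ 0.44 -0.67  0.03] T [ 0.1  -0.01 -0.09] w mm 72.6
t 5.35 pos [0.4786 0.1064 0.1064] yaw 15.82 tilt 0.07 w 0.789 F [ 0.15 -0.41  0.67]
shift [0.0002, 0.0009, 0.001] turn [0.06, -65.68, -0.04]
```

Call:
arm_command(plan=[[[0,0,0.001],[0,-8.5,0]],[[0,0,0.001],[0,-17,0]],[[0,0,0.001],[0,-25.5,0]],[[0,0,0.001],[0,-34,0]],[[0,0,0.001],[0,-42.5,0]]])

```text
clock: 5.85
position: [0.4796, 0.1065, 0.1064]
ee_rot: [-1.528, 0.434, -0.432]
force: [0.7, 0.5, -0.2]
width: 0.799
```

```bash
python3 -c "
from h import *
go([.4796,.1064,.1055],81.5)"
```

```text
t 5.85 pos [0.4796 0.1065 0.1064] yaw 58.33 tilt 0.07 w 0.799 F [ 0.66  0.5  -0.2 ]
shift [0.0001, 0.0009, -0.0001] turn [0.04, -23.17, -0.06]
```

Call:
arm_command(plan=[[[0,0,0],[0,-8,0]],[[0,0,0],[0,-16,0]],[[0,0,0],[0,-23,0]],[[0,0,0],[0,-23,0]],[[0,0,0],[0,-23,0]]])

```text
clock: 6.35
position: [0.4798, 0.1065, 0.1064]
ee_rot: [-1.567, 0.127, -0.126]
force: [-1.2, -0.1, -0.4]
width: 0.798
```

```bash
python3 ft.py
```

```text
t 6.35 pos [0.4798 0.1065 0.1064] yaw 80.76 tilt 0.05 w 0.798 F [-1.18 -0.14 -0.35]
shift [0.0, 0.0, 0.0] turn [-0.0, 0.0, -0.05]
Ftool [-1.15  0.35 -0.32] T [ 0.16 -0.04 -0.17] w mm 73.39
```

Call:
arm_command(plan=[[[0,0,0],[0,0,0]],[[0,0,0],[0,0,0]],[[0,0,0],[0,0,0]],[[0,0,0],[0,0,0]],[[0,0,0],[0,0,0]]], fingers=0.3)

```text
clock: 6.85
position: [0.4801, 0.1057, 0.1067]
ee_rot: [-1.569, 0.125, -0.124]
force: [-1.2, -2.9, 4.1]
width: 0.461
```

```bash
python3 ft.py
```

```text
t 6.85 pos [0.4801 0.1057 0.1067] yaw 80.93 tilt 0.1 w 0.461 F [-1.22 -2.95  4.12]
shift [0.0, 0.0, 0.0] turn [0.1, -0.0, -0.0]
Ftool [-0.74 -4.11 -3.11] T [-0.51 -0.02  0.09] w mm 42.41
```

Call:
arm_command(plan=[[[0,0,-0.0012],[0,0,0]],[[0,0,-0.0012],[0,0,0]],[[0,0,-0.0012],[0,0,0]]])

```text
clock: 7.15
position: [0.4801, 0.1056, 0.1068]
ee_rot: [-1.567, 0.124, -0.124]
force: [-0.4, 0.0, 0.8]
width: 0.462
```

```bash
python3 ft.py
```

```text
t 7.15 pos [0.4801 0.1056 0.1068] yaw 80.97 tilt 0.02 w 0.462 F [-0.37  0.04  0.84]
shift [0.0, 0.0, 0.0] turn [-0.02, -0.0, 0.0]
Ftool [-0.37 -0.84 -0.02] T [ 0.05  0.09 -0.11] w mm 42.54
```

Call:
arm_command(plan=[[[0,0,0],[0,0,0]],[[0,0.004,0],[0,0,0]],[[0,0.008,0],[0,0,0]],[[0,0.012,0],[0,0,0]],[[0,0.014,0],[0,0,0]]], fingers=0.04)

```text
clock: 7.65
position: [0.4801, 0.1054, 0.0925]
ee_rot: [-1.568, 0.124, -0.124]
force: [-2.1, -2.1, 8.6]
width: 0.48
```

```bash
python3 ft.py
```

```text
t 7.65 pos [0.4801 0.1054 0.0925] yaw 80.97 tilt 0.02 w 0.48 F [-2.1  -2.08  8.55]
shift [0.0, 0.0, 0.0] turn [0.02, 0.0, 0.0]
Ftool [-1.75 -8.55 -2.38] T [-0.28 -0.02  0.22] w mm 44.15
```

Call:
arm_command(plan=[[[0,0.002,0],[0,0,0]],[[0,0.004,0],[0,0,0]],[[0,0.006,0],[0,0,0]],[[0,0.006,0],[0,0,0]]])

```text
clock: 8.05
position: [0.48, 0.1054, 0.0867]
ee_rot: [-1.568, 0.124, -0.124]
force: [-2.2, -2.1, 8.4]
width: 0.482
```

```bash
python3 ft.py
```

```text
t 8.05 pos [0.48   0.1054 0.0867] yaw 80.97 tilt 0.02 w 0.482 F [-2.22 -2.08  8.44]
shift [0.0, 0.0, 0.0] turn [0.02, 0.0, 0.01]
Ftool [-1.87 -8.44 -2.41] T [-0.3   0.03  0.2 ] w mm 44.38
```

Another 2.5 mm, to the stop.

Call:
arm_command(plan=[[[0,0.001,0],[0,0,0]],[[0,0.002,0],[0,0,0]],[[0,0.003,0],[0,0,0]],[[0,0.003,0],[0,0,0]]])

```text
clock: 8.45
position: [0.4802, 0.1055, 0.0851]
ee_rot: [-1.569, 0.123, -0.125]
force: [-7.3, -5.0, 28.6]
width: 0.476
```

```bash
python3 ft.py; python3 -c "
from h import *
p=get_image('side');save(p,'s4.png',(200,170,320,260),6)"
```

```text
t 8.45 pos [0.4802 0.1055 0.0851] yaw 80.98 tilt 0.11 w 0.476 F [-7.35 -4.97 28.63]
shift [0.0, 0.0, 0.0] turn [0.08, 0.0, 0.08]
Ftool [ -6.44 -28.63  -6.1 ] T [-1.16  0.05  1.38] w mm 43.78
```

View pics/s4.png

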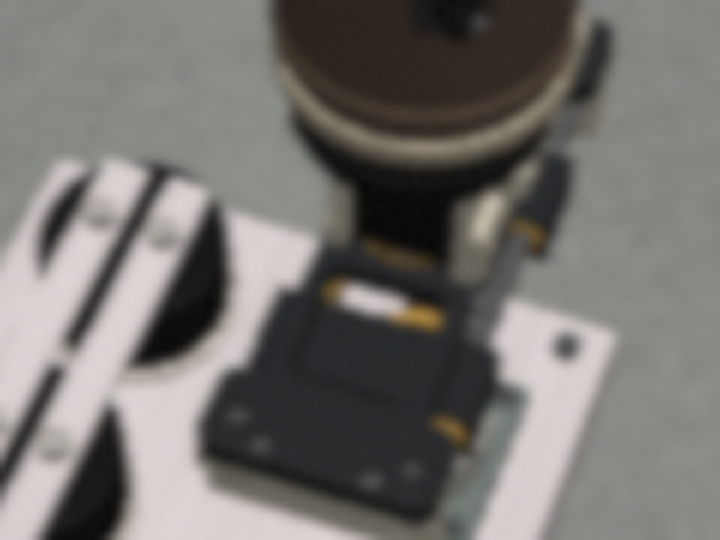

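Call:
arm_command(plan=[[[0,-0.003,0],[0,0,0]],[[0,-0.008,0],[0,0,0]],[[0,-0.012,0],[0,0,0]],[[0,-0.012,0],[0,0,0]],[[0,-0.012,0],[0,0,0]]], fingers=-0.3)

```text
clock: 9.0
position: [0.48, 0.1053, 0.0955]
ee_rot: [-1.567, 0.124, -0.124]
force: [-0.1, -0.0, 0.5]
width: 0.648
```

Call:
arm_command(plan=[[[0,-0.05,0],[0,0,0]],[[0,-0.1,0],[0,0,0]],[[0,-0.15,0],[0,0,0]],[[0,-0.15,0],[0,0,0]],[[0,-0.15,0],[0,0,0]]])

```text
clock: 9.5
position: [0.4805, 0.1052, 0.2464]
ee_rot: [-1.567, 0.123, -0.126]
force: [0.4, -0.8, -0.4]
width: 0.651
```

```bash
python3 ft.py; python3 -c "
from h import *
s=observe();p=get_image('wrist');save(p,'w5.png',(200,110,320,200),6)
for o in brass(p,.102,s)[:2]: print(o)
go([.480,.0955,.249],-8.6)
"
```

```text
t 9.5 pos [0.4805 0.1052 0.2464] yaw 80.93 tilt 0.12 w 0.651 F [ 0.4  -0.79 -0.41]
shift [0.0, 0.0, 0.0] turn [0.0, 0.0, 0.12]
Ftool [ 0.52  0.41 -0.72] T [ 0.14 -0.06 -0.1 ] w mm 59.86
([241, 166, 26, 28, 555], array([253.4, 179.7]), array([25.3, 27.2]), array([0.4773, 0.105 , 0.102 ]), array([477.3, 105. ]), 15.6)
([92, 210, 43, 24, 636], array([116.5, 223.5]), array([19.2, 43.8]), array([ 0.5038, -0.0577,  0.102 ]), array([502.7, -61.8]), 28.7)
t 9.55 pos [0.4799 0.1049 0.2452] yaw 80.94 tilt 0.05 w 0.648 F [-1.03 -0.27 -0.27]
shift [0.0016, -0.0038, -0.0092] turn [0.04, 89.54, 0.03]
```

View pics/w5.png

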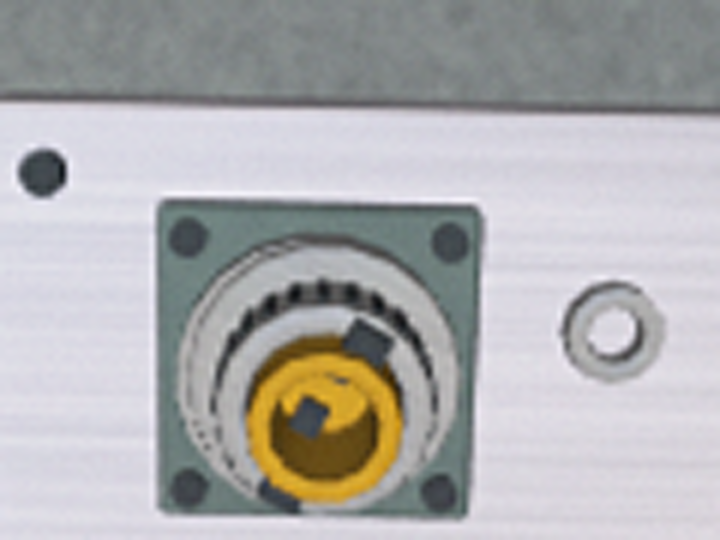

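The two dark hooks are out over the sleeve's top edge and the barrel stands proud of it, so the sleeve is latched. Next, the plug.

```bash
python3 -c "
from h import *
go([.5005,-.189,.24],81)
"
```

```text
t 9.55 pos [0.4799 0.1049 0.2452] yaw 80.94 tilt 0.05 w 0.648 F [-1.03 -0.27 -0.27]
shift [0.0667, 0.0054, -0.2869] turn [0.05, -0.06, -0.01]
```

Call:
arm_command(plan=[[[0.067,0,-0.287],[0,0,0]],[[0.067,0,-0.287],[0,0,0]],[[0.067,0,-0.287],[0,0,0]],[[0.067,0,-0.287],[0,0,0]],[[0.067,0,-0.287],[0,0,0]]])

```text
clock: 10.05
position: [0.4968, -0.1461, 0.2439]
ee_rot: [-1.567, 0.126, -0.121]
force: [0.4, 0.1, 0.2]
width: 0.649
```

```bash
python3 -c "
from h import *
go([.5005,-.189,.24],81)
"
```

```text
t 10.05 pos [ 0.4968 -0.1461  0.2439] yaw 80.98 tilt 0.17 w 0.649 F [0.41 0.12 0.16]
shift [0.0104, 0.0039, -0.0418] turn [-0.01, -0.02, -0.16]
```

Call:
arm_command(plan=[[[0.01,0.004,-0.042],[0,0,0]],[[0.01,0.004,-0.042],[0,0,0]],[[0.01,0.004,-0.042],[0,0,0]],[[0.01,0.004,-0.042],[0,0,0]]])

```text
clock: 10.45
position: [0.5008, -0.1855, 0.2408]
ee_rot: [-1.566, 0.123, -0.121]
force: [0.5, 1.1, 0.4]
width: 0.649
```

```bash
python3 -c "
from h import *
go([.5005,-.189,.24],81)
s=observe();p=get_image('wrist');save(p,'w6.png')
for t,z in (('plug_head',.067),('stand_top',.045),('blank_top',.063)):
  for q in place_of(p,t): print(t,np.round(q['point'],1),round(q['confidence'],2),np.round(atz(p,q['point'],z,s),4))
"
```

```text
t 10.45 pos [ 0.5008 -0.1855  0.2408] yaw 81.08 tilt 0.12 w 0.649 F [0.49 1.07 0.43]
shift [0.0002, 0.0008, -0.0036] turn [-0.06, 0.08, -0.1]
plug_head [330.3 183.9] 0.92 [ 0.5244 -0.096   0.067 ]
plug_head [250.1 172.2] 0.76 [ 0.4951 -0.1892  0.067 ]
plug_head [254.9 245.6] 0.6 [ 0.5924 -0.1985  0.067 ]
stand_top [212.7 172.9] 0.89 [ 0.4938 -0.2375  0.045 ]
blank_top [168.  172.3] 0.6 [ 0.4808 -0.2871  0.063 ]
```

View pics/w6.png

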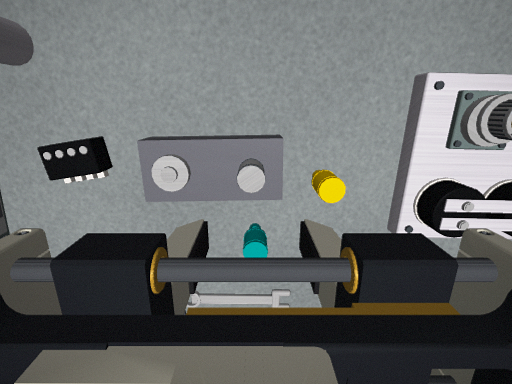

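The steel plug's head is at (251,177), with the blank at (169,173), turquoise at (255,242) and yellow at (329,186). I'll refine the plug from its top disc.

```bash
python3 -c "
from h import *
s=observe();p=get_image('wrist');save(p,'w7.png',(215,145,290,205),8)
print(s['position'])
for uv in ((251,180),(250,176)): print(atz(p,uv,.089,s))
for c in ((.4985,-.189),(.5005,-.189),(.497,-.189)): print(c,proj(p,(*c,.089),s))
for n in ('top','side'):
  q=get_image(n)
  save(q,n+'7.png',(335,185,385,235) if n=='top' else (250,105,310,155),8)
  print(n,[np.round(proj(q,(*c,.089)),1) for c in ((.4985,-.189),(.5005,-.189))])
"
```

```text
[ 0.50132944 -0.18569647  0.24176443]
[ 0.49994335 -0.18904139  0.089     ]
[ 0.49521617 -0.18941573  0.089     ]
(0.4985, -0.189) [250.83327399 178.76168998]
(0.5005, -0.189) [251.11478475 180.46900469]
(0.497, -0.189) [250.62142385 177.47685501]
top [array([360.6, 209.8]), array([360.6, 208.7])]
side [array([281., 125.]), array([280.2, 124.9])]
```

View pics/w7.png

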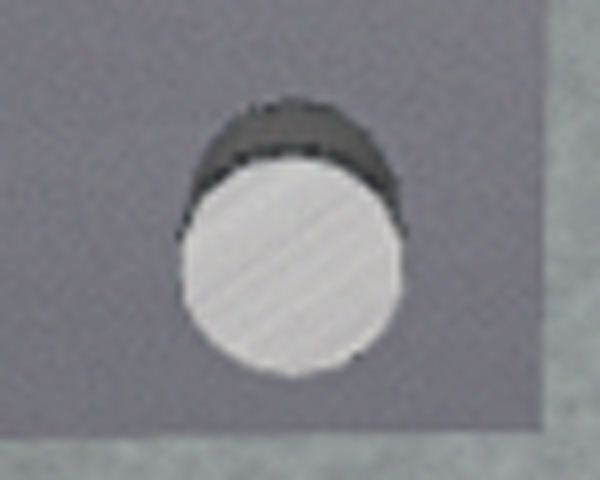

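View pics/side7.png

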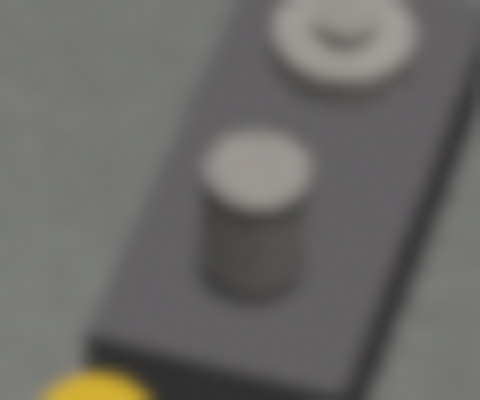

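```bash
python3 -c "
from h import *
go([.498,-.1885,.075],81)
"
```

```text
t 10.8 pos [ 0.5013 -0.1865  0.2419] yaw 81.02 tilt 0.02 w 0.648 F [-0.1  -0.2  -0.84]
shift [-0.003, 0.1669, -0.0025] turn [0.02, 0.02, 0.01]
```

Call:
arm_command(plan=[[[-0.003,0.05,-0.0025],[0,0,0]],[[-0.003,0.09,-0.0025],[0,0,0]],[[-0.003,0.125,-0.0025],[0,0,0]],[[-0.003,0.15,-0.0025],[0,0,0]],[[-0.003,0.166,-0.0025],[0,0,0]]])

```text
clock: 11.3
position: [0.4971, -0.1887, 0.0739]
ee_rot: [-1.567, 0.125, -0.122]
force: [-0.1, 0.6, -0.9]
width: 0.652
```

Call:
arm_command(plan=[[[0,0,0],[0,0,0]],[[0,0,0],[0,0,0]],[[0,0,0],[0,0,0]],[[0,0,0],[0,0,0]],[[0,0,0],[0,0,0]]], fingers=0.6, squeeze=4)

```text
clock: 11.8
position: [0.4987, -0.1891, 0.0769]
ee_rot: [-1.568, 0.122, -0.126]
force: [-0.3, 0.6, 5.9]
width: 0.347
```

```bash
python3 ft.py; python3 -c "
from h import *
go([.498,-.1885,.075],81)
p=get_image('side');save(p,'s8.png',(220,80,340,170),6)"
```

```text
t 11.8 pos [ 0.4987 -0.1891  0.0769] yaw 80.96 tilt 0.12 w 0.347 F [-0.29  0.58  5.92]
shift [0.0, 0.0, 0.0] turn [0.03, 0.0, 0.12]
Ftool [-0.37 -5.93  0.52] T [ 0.21 -0.   -0.08] w mm 31.92
t 11.8 pos [ 0.4987 -0.1891  0.0769] yaw 80.96 tilt 0.12 w 0.347 F [-0.29  0.58  5.92]
shift [-0.0008, 0.0019, 0.0005] turn [0.03, -0.04, 0.12]
```

View pics/s8.png

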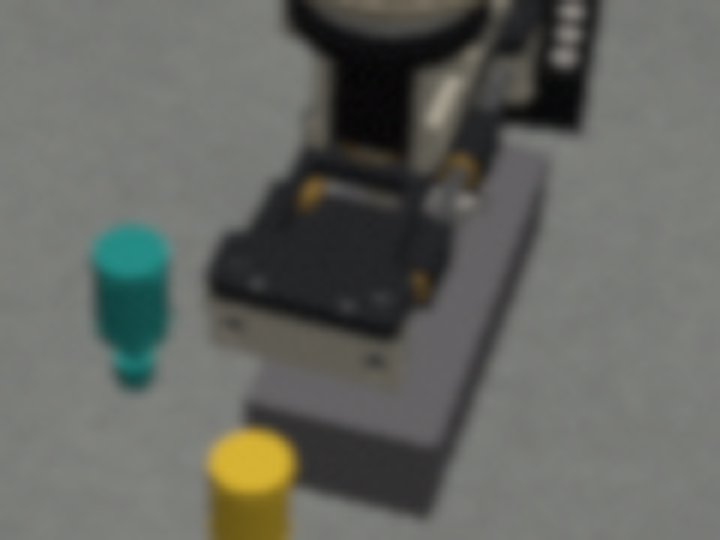

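Call:
arm_command(plan=[[[0,0,0],[0,0,0]],[[0,0,0],[0,0,0]],[[0,0,0],[0,0,0]],[[0,0,0],[0,8,0]],[[0,0,0],[0,16,0]]], fingers=-0.3)

```text
clock: 12.35
position: [0.4977, -0.189, 0.0756]
ee_rot: [-1.542, 0.347, -0.347]
force: [0.2, 0.4, 0.4]
width: 0.645
```

Call:
arm_command(plan=[[[0,0,0],[0,8.5,0]],[[0,0,0],[0,17,0]],[[0,0,0],[0,25.5,0]],[[0,0,0],[0,34,0]],[[0,0,0],[0,42.5,0]]])

```text
clock: 12.85
position: [0.4978, -0.189, 0.0757]
ee_rot: [-1.367, 0.92, -0.92]
force: [-0.2, 0.6, 0.1]
width: 0.649
```

```bash
python3 -c "
from h import *
go([.4986,-.189,.075],-8.6)"
```

```text
t 12.85 pos [ 0.4978 -0.189   0.0757] yaw 22.12 tilt 0.01 w 0.649 F [-0.18  0.63  0.11]
shift [0.0003, 0.0007, 0.0007] turn [0.01, 30.72, -0.01]
```

Call:
arm_command(plan=[[[0,0,0],[0,8.5,0]],[[0,0,0],[0,17,0]],[[0,0,0],[0,25.5,0]],[[0,0,0],[0,30.7,0]],[[0,0,0],[0,30.7,0]]])

```text
clock: 13.35
position: [0.4979, -0.1888, 0.0757]
ee_rot: [-1.138, 1.315, -1.315]
force: [-0.3, -0.1, -0.1]
width: 0.65
```

```bash
python3 -c "
from h import *
go([.4987,-.1891,.075],-8.6)"
```

```text
t 13.35 pos [ 0.4979 -0.1888  0.0757] yaw -8.29 tilt 0.02 w 0.65 F [-0.27 -0.14 -0.07]
shift [0.0002, 0.0007, 0.0008] turn [0.0, 0.31, 0.02]
```

Call:
arm_command(plan=[[[0,0,0],[0,0,0]],[[0,0,0],[0,0,0]],[[0,0,0],[0,0,0]],[[0,0,0],[0,0,0]],[[0,0,0],[0,0,0]]], fingers=0.6, squeeze=6)

```text
clock: 13.85
position: [0.4978, -0.1891, 0.0757]
ee_rot: [-1.138, 1.314, -1.314]
force: [0.3, -0.5, 0.2]
width: 0.351
```

```bash
python3 ft.py
```

```text
t 13.85 pos [ 0.4978 -0.1891  0.0757] yaw -8.22 tilt 0.01 w 0.351 F [ 0.3  -0.51  0.19]
shift [0.0, 0.0, 0.0] turn [0.01, -0.0, -0.0]
Ftool [ 0.46 -0.19  0.37] T [0.08 0.   0.04] w mm 32.25
```

Call:
arm_command(plan=[[[0,0,0],[0,0,0]],[[0,0,0],[0,0,0]],[[0,-0.04,0],[0,0,0]],[[0,-0.09,0],[0,0,0]],[[0,-0.14,0],[0,0,0]]], squeeze=30, fingers=1)

```text
clock: 14.35
position: [0.4971, -0.1886, 0.2168]
ee_rot: [-1.139, 1.316, -1.312]
force: [1.1, -1.4, -2.6]
width: 0.346
```

```bash
python3 -c "
from h import *
go([.4793,.1057,.215],-8.5)"
```

```text
t 14.35 pos [ 0.4971 -0.1886  0.2168] yaw -8.2 tilt 0.12 w 0.346 F [ 1.12 -1.41 -2.6 ]
shift [-0.2888, 0.0021, -0.0596] turn [0.11, 0.3, -0.05]
```

Call:
arm_command(plan=[[[-0.03,0,-0.006],[0,0,0]],[[-0.075,0,-0.0155],[0,0,0]],[[-0.12,0,-0.025],[0,0,0]],[[-0.165,0,-0.034],[0,0.1,0]],[[-0.21,0,-0.043],[0,0.2,0]]])

```text
clock: 14.85
position: [0.4847, 0.0265, 0.2157]
ee_rot: [-1.136, 1.317, -1.317]
force: [0.8, 0.0, -2.2]
width: 0.342
```

```bash
python3 -c "
from h import *
go([.4793,.1057,.215],-8.5)"
```

```text
t 14.85 pos [0.4847 0.0265 0.2157] yaw -8.45 tilt 0.02 w 0.342 F [ 0.77  0.02 -2.22]
shift [-0.0775, 0.0006, -0.017] turn [0.0, 0.05, 0.02]
```

Call:
arm_command(plan=[[[-0.03,0,-0.0065],[0,0,0]],[[-0.055,0,-0.012],[0,0,0]],[[-0.07,0,-0.0155],[0,0,0]],[[-0.0775,0,-0.017],[0,0,0]],[[-0.0775,0,-0.017],[0,0,0]]])

```text
clock: 15.35
position: [0.4796, 0.1048, 0.2156]
ee_rot: [-1.137, 1.316, -1.315]
force: [0.2, -0.5, -3.0]
width: 0.344
```

Call:
arm_command(plan=[[[0,0,0],[0,0,0]],[[0,0,0],[0,0,0]],[[0,0,0],[0,0,0]]])

```text
clock: 15.65
position: [0.4801, 0.1031, 0.2156]
ee_rot: [-1.136, 1.318, -1.318]
force: [-0.5, -0.3, -1.2]
width: 0.343
```

```bash
python3 -c "
from h import *
go([.4793,.1057,.168],-8.5)
p=get_image('wrist');save(p,'w9.png')
p=get_image('side');save(p,'s9.png',(210,150,330,240),6)"
```

```text
t 15.65 pos [0.4801 0.1031 0.2156] yaw -8.53 tilt 0.03 w 0.343 F [-0.47 -0.27 -1.17]
shift [-0.0025, 0.0476, -0.0011] turn [0.01, -0.03, 0.03]
```

View pics/w9.png

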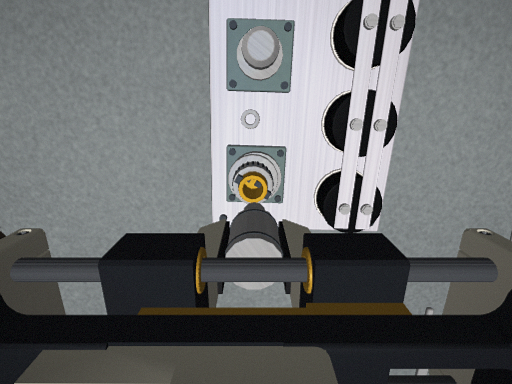

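View pics/s9.png

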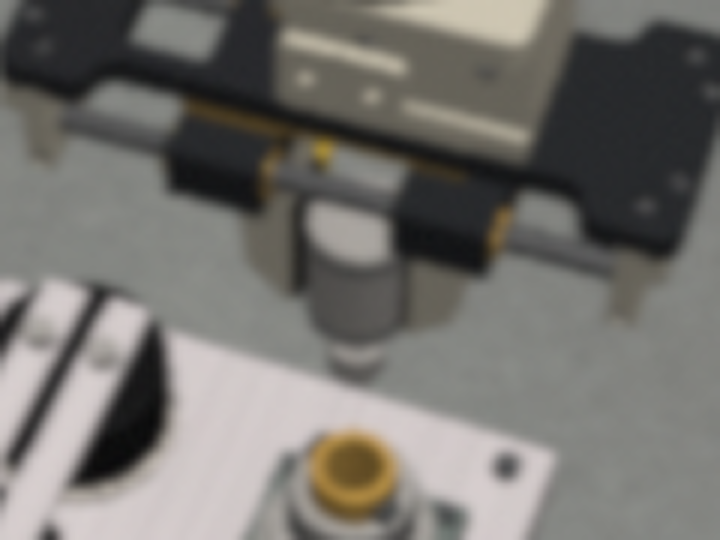

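Call:
arm_command(plan=[[[-0.0025,0.02,-0.001],[0,0,0]],[[-0.0025,0.04,-0.001],[0,0,0]],[[-0.0025,0.0475,-0.001],[0,0,0]],[[-0.0025,0.0475,-0.001],[0,0,0]],[[-0.0025,0.0475,-0.001],[0,0,0]]])

```text
clock: 16.25
position: [0.4797, 0.1069, 0.1688]
ee_rot: [-1.135, 1.317, -1.317]
force: [0.5, -0.2, -0.5]
width: 0.345
```

Call:
arm_command(plan=[[[0,0,0],[0,0,0]],[[0,0,0],[0,0,0]],[[0,0,0],[0,0,0]]])

```text
clock: 16.55
position: [0.4796, 0.1068, 0.1687]
ee_rot: [-1.135, 1.316, -1.317]
force: [-0.6, -0.3, -2.2]
width: 0.343
```

```bash
python3 ft.py; python3 -c "
from h import *
go([.4793,.1057,.164],-8.5)
p=get_image('wrist');save(p,'w10.png',(190,150,310,240),6)
p=get_image('side');save(p,'s10.png',(210,150,330,240),6)"
```

```text
t 16.55 pos [0.4796 0.1068 0.1687] yaw -8.44 tilt 0.05 w 0.343 F [-0.59 -0.32 -2.23]
shift [0.0, 0.0, 0.0] turn [-0.05, 0.0, -0.01]
Ftool [ 0.4   2.23 -0.53] T [0.11 0.04 0.03] w mm 31.58
t 16.55 pos [0.4796 0.1068 0.1687] yaw -8.44 tilt 0.05 w 0.343 F [-0.59 -0.32 -2.23]
shift [0.0011, 0.0047, -0.0001] turn [-0.05, 0.06, -0.01]
```

View pics/w10.png

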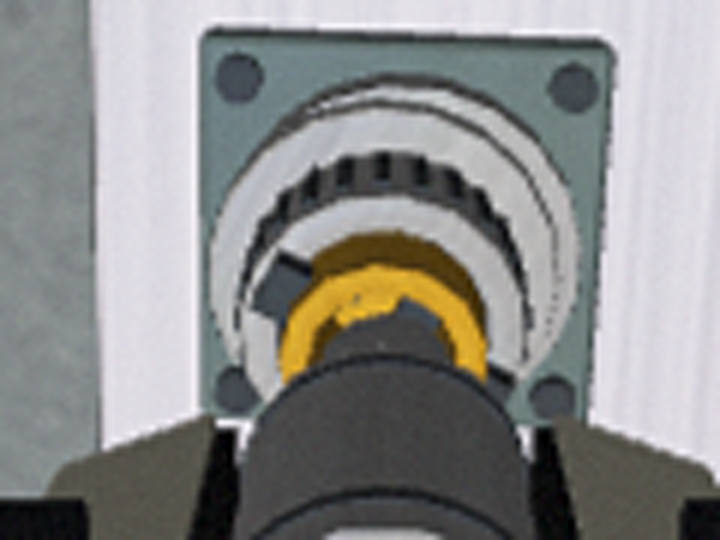

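View pics/s10.png

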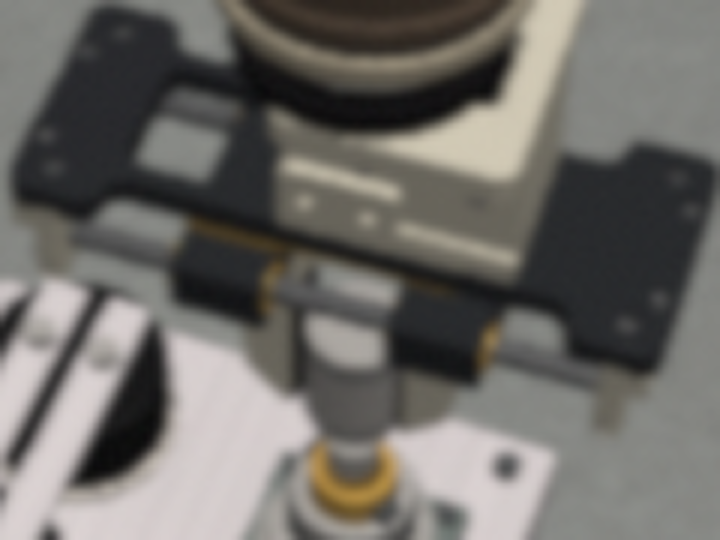

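Call:
arm_command(plan=[[[0.001,0,0],[0,0,0]],[[0.001,0.002,0],[0,0,0]],[[0.001,0.004,0],[0,0,0]],[[0.001,0.006,0],[0,0,0]],[[0.001,0.006,0],[0,0,0]]])

```text
clock: 17.15
position: [0.4789, 0.1057, 0.1618]
ee_rot: [-1.137, 1.317, -1.317]
force: [0.3, 0.8, -2.2]
width: 0.342
```

```bash
python3 ft.py
```

```text
t 17.15 pos [0.4789 0.1057 0.1618] yaw -8.43 tilt 0.04 w 0.342 F [ 0.32  0.77 -2.15]
shift [0.0, 0.0, 0.0] turn [0.04, 0.0, 0.02]
Ftool [-0.81  2.15  0.21] T [ 0.1   0.01 -0.05] w mm 31.44
```

Call:
arm_command(plan=[[[0,0.001,0],[0,0,0]],[[0,0.002,0],[0,0,0]],[[0,0.003,0],[0,0,0]],[[0,0.003,0],[0,0,0]]])

```text
clock: 17.55
position: [0.4791, 0.1058, 0.1591]
ee_rot: [-1.136, 1.317, -1.317]
force: [0.8, 0.2, -2.2]
width: 0.337
```

```bash
python3 ft.py
```

```text
t 17.55 pos [0.4791 0.1058 0.1591] yaw -8.43 tilt 0.01 w 0.337 F [ 0.77  0.23 -2.22]
shift [0.0, 0.0, 0.0] turn [0.01, 0.0, 0.0]
Ftool [-0.34  2.22  0.73] T [ 0.04 -0.02 -0.03] w mm 31.03
```

Call:
arm_command(plan=[[[0,0.002,0],[0,0,0]],[[0,0.004,0],[0,0,0]],[[0,0.006,0],[0,0,0]],[[0,0.008,0],[0,0,0]],[[0,0.008,0],[0,0,0]]])

```text
clock: 18.05
position: [0.479, 0.1057, 0.1509]
ee_rot: [-1.137, 1.317, -1.317]
force: [0.8, 0.5, -1.6]
width: 0.344
```

```bash
python3 ft.py
```

```text
t 18.05 pos [0.479  0.1057 0.1509] yaw -8.43 tilt 0.03 w 0.344 F [ 0.78  0.5  -1.65]
shift [0.0, 0.0, 0.0] turn [0.03, 0.0, 0.01]
Ftool [-0.61  1.65  0.7 ] T [ 0.07 -0.03  0.01] w mm 31.61
```

Call:
arm_command(plan=[[[0,0.002,0],[0,0,0]],[[0,0.004,0],[0,0,0]],[[0,0.006,0],[0,0,0]],[[0,0.008,0],[0,0,0]],[[0,0.01,0],[0,0,0]]])

```text
clock: 18.55
position: [0.4792, 0.1058, 0.1411]
ee_rot: [-1.136, 1.317, -1.317]
force: [-0.1, -0.1, -2.5]
width: 0.345
```

```bash
python3 ft.py
```

```text
t 18.55 pos [0.4792 0.1058 0.1411] yaw -8.43 tilt 0.0 w 0.345 F [-0.12 -0.13 -2.53]
shift [0.0, 0.0, 0.0] turn [-0.0, -0.0, 0.0]
Ftool [ 0.15  2.53 -0.1 ] T [ 0.12 -0.01  0.04] w mm 31.77
```

Going smoothly, with 8.4 mm left. The trip starts in the last 3 mm, so I'll slow down.

Call:
arm_command(plan=[[[0,0.002,0],[0,0,0]],[[0,0.004,0],[0,0,0]],[[0,0.005,0],[0,0,0]],[[0,0.006,0],[0,0,0]]])

```text
clock: 18.95
position: [0.4793, 0.1059, 0.1355]
ee_rot: [-1.136, 1.317, -1.317]
force: [-3.5, -1.4, 10.3]
width: 0.339
```

```bash
python3 ft.py
```

```text
t 18.95 pos [0.4793 0.1059 0.1355] yaw -8.43 tilt 0.01 w 0.339 F [-3.5  -1.43 10.28]
shift [0.0, 0.0, 0.0] turn [-0.01, -0.0, 0.0]
Ftool [  1.93 -10.28  -3.25] T [-0.74 -0.06 -0.38] w mm 31.17
```

Call:
arm_command(plan=[[[0,0.0005,0],[0,0,0]],[[0,0.001,0],[0,0,0]],[[0,0.0015,0],[0,0,0]]])

```text
clock: 19.25
position: [0.4794, 0.1059, 0.1347]
ee_rot: [-1.136, 1.316, -1.317]
force: [-4.1, -1.7, 12.9]
width: 0.342
```

```bash
python3 ft.py
```

```text
t 19.25 pos [0.4794 0.1059 0.1347] yaw -8.43 tilt 0.06 w 0.342 F [-4.06 -1.74 12.87]
shift [0.0, 0.0, 0.0] turn [-0.06, -0.0, 0.01]
Ftool [  2.32 -12.87  -3.75] T [-0.9  -0.03 -0.54] w mm 31.45
```

Call:
arm_command(plan=[[[0,0.0005,0],[0,0,0]],[[0,0.001,0],[0,0,0]],[[0,0.0015,0],[0,0,0]]])

```text
clock: 19.55
position: [0.4796, 0.106, 0.1333]
ee_rot: [-1.135, 1.316, -1.317]
force: [-1.2, -1.3, 4.4]
width: 0.341
```

```bash
python3 ft.py; python3 -c "
from h import *
p=get_image('side');save(p,'s11.png',(210,150,330,240),6)
p=get_image('wrist');save(p,'w11.png',(190,150,310,240),6)"
```

```text
t 19.55 pos [0.4796 0.106  0.1333] yaw -8.43 tilt 0.08 w 0.341 F [-1.23 -1.26  4.43]
shift [0.0, 0.0, 0.0] turn [-0.08, 0.0, -0.0]
Ftool [ 1.43 -4.43 -1.03] T [ 0.15 -0.03 -0.21] w mm 31.39
```

View pics/w11.png

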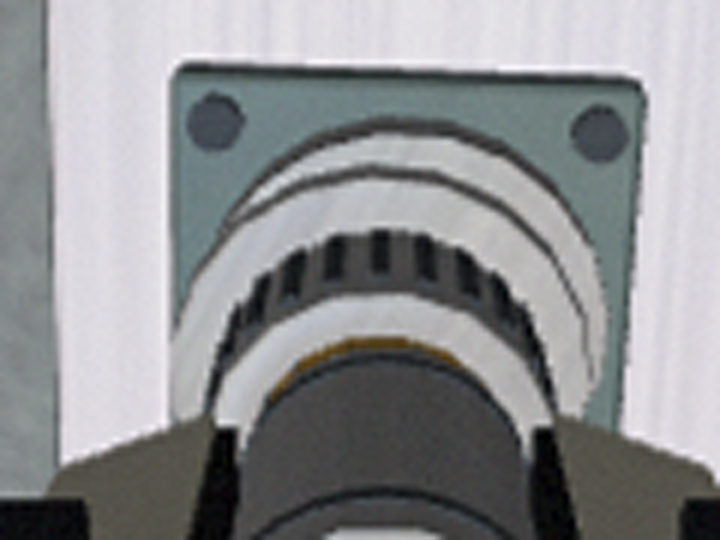

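The hooks are gone, the sleeve has sprung forward and the force has dropped. I'll seat the last fraction.

Call:
arm_command(plan=[[[0,0.0004,0],[0,0,0]],[[0,0.0008,0],[0,0,0]],[[0,0.0008,0],[0,0,0]]])

```text
clock: 19.95
position: [0.4799, 0.1061, 0.1327]
ee_rot: [-1.134, 1.315, -1.318]
force: [-2.9, -0.9, 14.0]
width: 0.336
```

```bash
python3 ft.py
```

```text
t 19.95 pos [0.4799 0.1061 0.1327] yaw -8.43 tilt 0.11 w 0.336 F [-2.88 -0.9  14.02]
shift [0.0, 0.0, 0.0] turn [-0.11, 0.0, -0.01]
Ftool [  1.31 -14.03  -2.69] T [-0.64  0.   -0.45] w mm 30.92
```

Call:
arm_command(plan=[[[0,-0.001,0],[0,0,0]],[[0,-0.001,0],[0,0,0]],[[0,-0.001,0],[0,0,0]],[[0,-0.001,0],[0,0,0]],[[0,-0.001,0],[0,0,0]]], fingers=-0.4, squeeze=10)

```text
clock: 20.45
position: [0.4791, 0.1058, 0.1323]
ee_rot: [-1.136, 1.317, -1.317]
force: [-1.0, -0.2, -0.1]
width: 0.689
```

```bash
python3 ft.py
```

```text
t 20.45 pos [0.4791 0.1058 0.1323] yaw -8.43 tilt 0.01 w 0.689 F [-1.   -0.24 -0.13]
shift [0.0, 0.0, 0.0] turn [0.01, 0.0, 0.0]
Ftool [ 0.39  0.13 -0.95] T [ 0.11 -0.04  0.03] w mm 63.42
```

Call:
arm_command(plan=[[[0,-0.02,0],[0,0,0]],[[0,-0.05,0],[0,0,0]],[[0,-0.09,0],[0,0,0]],[[0,-0.12,0],[0,0,0]],[[0,-0.12,0],[0,0,0]]])

```text
clock: 20.95
position: [0.4811, 0.1068, 0.2563]
ee_rot: [-1.13, 1.313, -1.318]
force: [-0.2, 1.1, 0.4]
width: 0.702
```

```bash
python3 ft.py; python3 -c "
from h import *
s=observe()
p=get_image('side');save(p,'s12.png',(190,130,330,235),5)
q=get_image('wrist');save(q,'w12.png')
for i,st in ((p,None),(q,s)):
  for k in place_of(i,'plug_head'): print(np.round(k['point'],1),round(k['confidence'],2),np.round(atz(i,k['point'],.124,st),4))
  print(proj(i,(.4793,.1057,.146),st),proj(i,(.4793,.1057,.102),st))
"
```

```text
t 20.95 pos [0.4811 0.1068 0.2563] yaw -8.44 tilt 0.39 w 0.702 F [-0.18  1.13  0.36]
shift [0.0, 0.0, 0.0] turn [-0.36, 0.0, -0.13]
Ftool [-1.09 -0.36 -0.34] T [0.08 0.03 0.04] w mm 64.62
[268.5 222.5] 0.75 [0.4779 0.1103 0.124 ]
[260.9 159.2] 0.57 [ 0.5207 -0.0444  0.124 ]
[241.9 127.8] 0.45 [ 0.5792 -0.1285  0.124 ]
[268.44326284 213.86046747] [267.94589184 226.66335527]
[254.  186.7] 0.65 [0.4823 0.1057 0.124 ]
[308.6 295.7] 0.62 [ 0.5271 -0.0386  0.124 ]
[251.05542981 193.54860962] [251.1927469  181.49864394]
```

View pics/s12.png

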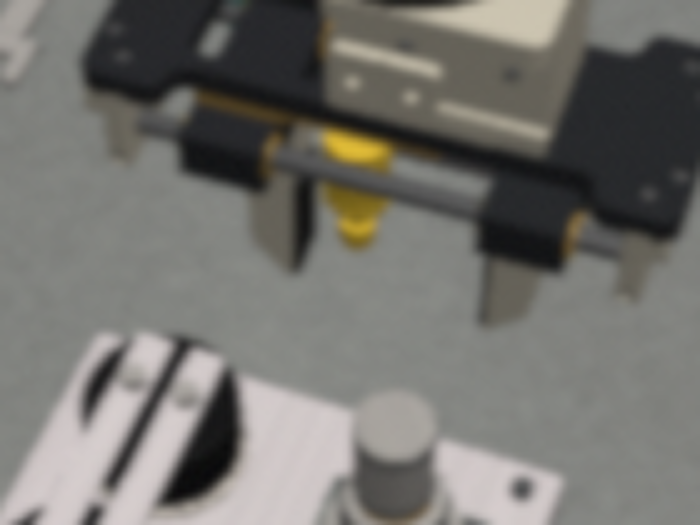

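View pics/w12.png

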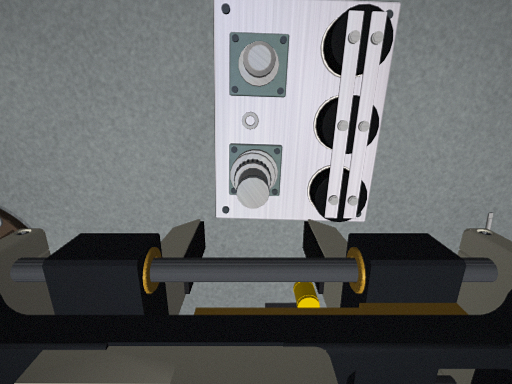

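Call:
arm_command(plan=[[[0,0,0],[0,0,0]],[[0,0,0],[0,0,0]],[[0,0,0],[0,0,0]]])

```text
clock: 21.45
position: [0.4789, 0.1058, 0.2519]
ee_rot: [-1.137, 1.317, -1.316]
force: [0.2, 0.4, -0.4]
width: 0.7
```

```bash
python3 -c "
from h import *
p=get_image('side');a=cv2.resize(p['color'][195:270,225:315,::-1],None,fx=4.4,fy=4.4,interpolation=cv2.INTER_CUBIC)
q=get_image('wrist');b=cv2.resize(q['color'][130:220,200:310,::-1],None,fx=3.6,fy=3.6,interpolation=cv2.INTER_CUBIC)
M=np.zeros((340,800,3),np.uint8);M[:a.shape[0],:a.shape[1]]=a;M[:b.shape[0],400:400+b.shape[1]]=b;cv2.imwrite('pics/fin.png',M)
print(observe()['force'])"
```

```text
[0.3076988  0.60463894 0.77968346]
```

View pics/fin.png

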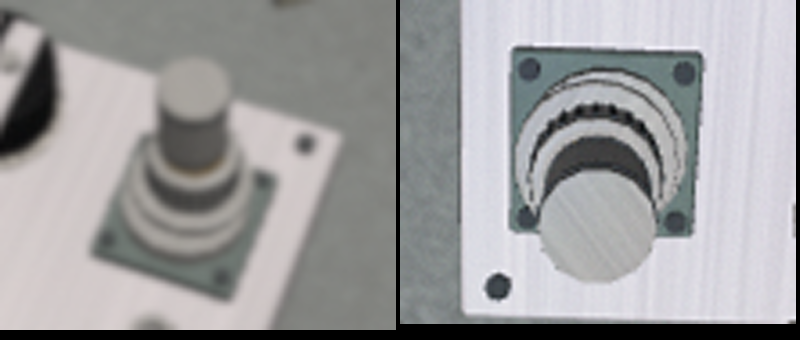

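The plug stands upright with its shoulder on the mouth, the sleeve is forward with no hooks showing, and the gripper is clear.

```bash
python3 -c "
from cell import sign_off
print(sign_off())"
```

```text
the job is handed in; nothing more can be done
None
```

The test plug is home in the open coupling and released, and the sleeve is forward again. I handed the job in at about 21.6 s of the 72 s; no verdict is reported.

- **Finding the axis:** I gripped the sleeve lightly with the jaws in two directions a quarter turn apart, which put the axis at about (0.479, 0.106). The wrist camera agreed to within 0.5 mm, and the side camera to about 2.5 mm.
- **Drawing the sleeve back:** I pressed the flange down to its stop (about 29 N on the wrist). After I let go, both dark hooks showed over the sleeve's edge, so it was latched.
- **Grasping the plug:** I used the steel plug with the tall head, centring it by gripping from two directions.
- **Inserting it:** It met nothing until the last 3 mm, where about 13 N on the wrist tripped the hooks. It seated under about 14 N, with the tool at the height worked out for home (0.1327 m).

In the last pictures the plug stands upright on the mouth, the sleeve is forward with no hooks showing, and the gripper is clear with no contact force. The blanking plug, the capped port and the coloured look-alikes were never touched.

Two small disagreements remain. In the final pictures the plug-head network was 3 to 5 mm off the touched axis, while the picture and the seating height fit it. It also still reported the yellow and turquoise look-alikes, which I ignored.

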